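# Take the spent gas filter out of its clip-in base

## Robot

A 6-joint arm with a two-finger parallel gripper is mounted at the origin on the work surface. World frame = base frame: x ahead of the robot, y to its left, z up, the work surface at z = 0. Lengths are in mm, angles in degrees, forces in N, time in s.
With the tool pointing down it reaches from about 375 to 975 mm from the base axis. Payload 3.8 kg.
Tool frame: the origin (TCP) lies on the centre line of the jaws, within the pads' length; the fingertips stand 14 mm ahead of it and the grasp point (between the pads) lies 5 mm behind it; z points along the fingers, y is the direction in which the jaws open and shut (so a half turn about z gives the same grasp; the last joint's range is limited). The gripper opens to 88 mm and grips with 3 to 60 N. Pads are 18 mm wide; open, the fingers measure 123 mm over their backs; the gripper's body (75 mm by 187 mm) begins 45 mm behind the grasp point.
Start: joints at [-66.515, 15.12, 91.902, -0, 72.978, -2.114], TCP at [291.649, -608.735, 252.706] pointing down, gripper open.
Joint ranges: [-150.88, 150.88], [-54.13, 125.18], [17.81, 147.31], [-75.09, 255.09], [0, 152.58], [-146.25, 146.25]. Speed limits (degrees/s): [147.25, 147.25, 180, 180, 180, 180].

## Interface

Orientations are given as a 3x3 rotation matrix whose columns are the frame's x, y, z axes.
In Python, from bench import manip, optics gives the robot as it stands.
- The arm moves only by the tool jog_arm, never from a script. Its argument "rows" is a list of rows, each a list of 2 entries, a list of its own where there are three numbers: the shift along the world's x, y, z in units of 0.04 m (1.0 is 0.04 m), then the turn about the world's z in units of 6 degrees (1.0 is 6 degrees). A call has 1 to 20 rows; each row shifts and turns the pose as measured when the row begins; what a row does not reach is not made up. A row lasts 1/12 s, in which the tool goes at most 41.7 mm and 7.16 degrees, less where a joint would pass 70% of its speed; a pose out of reach is approached as far as the arm can. A call with a number of a shift or a turn outside -1 to 1 is refused whole. A call with a gripper value outside its range is refused whole. "hand" is the opening, from -1 (shut) to 1 (fully open), so that 0 is half open, set as the call begins (left out, the last holds). The fingers move at their own pace and stop on an object; "newtons" is the grip in N (left out, the last holds). Time passes only in rows, so rows that do not move let the fingers close. It gives the time, the measured TCP pose, the force and the opening at its end, in the units of the state.
- manip.get_obs(): the state, without advancing time (a new reading comes with each control period).
- optics.snapshot(name): name is "scene" or "side" or "wrist"; returns the picture (480x640x3 uint8, red, green, blue); there is no depth.
- optics.camera_params(name): a dict with "fovy" (degrees; the focal length in pixels is half the picture's height over the tangent of half this angle, whatever the lens; pixels are square), "cx", "cy" (the principal point, pixels), "rvec" (rotation vector, rad) and "tvec" (3), from world to camera coordinates, as OpenCV has them. Camera axes: x right, y down, z forward; pixel columns grow to the right and rows downward; lengths in mm; the calibration is good to about 2 mm. A picture is of the moment at which its call begins: read the wrist's pose just before it. camera_params takes no time and is no camera call; for the wrist camera it gives the pose at the moment of the call.
- manip.hand_in(): hands the job in, once; it reports no verdict.
The state is a dict: "t": time; "joint_pos": joint angles; "joint_velocities": joint speeds; "effort": joint torques, N m; "ee_pos": TCP position; "tcp_rot": TCP orientation; "ft_force": force on the tool from outside, world axes, zero at the start; "torque": the same for the moment, N m; "gripper_width": opening from 0.0 (shut) to 1.0 (fully open).
Only numpy, scipy, OpenCV 4.12 (cv2) and the standard library are available. Lean on these libraries where they do the work, as an engineer would, in place of code of your own. Each camera call takes 0.05 s, during which the arm holds its last target. There are 200 camera calls.

## Task

Change-over at the gas line: take the spent filter cartridge, the one with the round cap, out of its base. Squeeze its two side buttons in together as far as they go to unlatch it, lift it straight out, and set it down gently, upright, in the steel tray. Leave the other cartridge, with the bar-shaped cap, where it is.

Things in the scene. Friction and masses are not known exactly. Their poses are not given: they have to be found in the camera images.
- spent_grip (a point): Spent cartridge, midway between its two release buttons, 66 mm above its underside. White upright box 44 (x) by 40 (y) by 84 mm, about 0.3 kg, round grey cap 30 mm across on top; highest point 26 mm above this point. Axes: z up, y from right to left button. Grey buttons on the +y and -y sides at this height, 26 mm wide, 30 mm high: 62 mm over both, 42 mm fully squeezed.
- spent_foot (a point): Centre of the same cartridge's underside, same axes. A tooth on the foot of each button catches under a ledge of the base until both buttons are pressed. The cartridge has about 5 mm of play in the base along y, so it centres itself between closing fingers. In the base, the buttons' lower edges are 18 mm above the base's top.
- spent_left (a joint): Travel of the +y button, m: 0 = out, 0.010 = fully in (towards -y of the cartridge). Springs back; 1.5 N to start, 5 N fully in. The teeth clear the ledges from about 0.006 when the cartridge is centred in its base.
- spent_right (a joint): Travel of the -y button, m: 0 = out, 0.010 = fully in (towards +y of the cartridge). Same spring.
- base_a: Grey metal base fixed to the bench, in which the spent cartridge is latched: foot plate 100 (x) by 110 mm (y), 8 mm thick; on it a well 66 by 90 mm outside, top 41 mm above the bench. Origin on the bench under its centre; z up, y along the line of the two buttons. The cartridge stands on the plate and is out of the well when raised 35 mm or more.
- fresh_grip (a point): Same point of the other cartridge, which must stay: the same body and buttons, but a bar-shaped cap (40 by 14 mm, 8 mm high) on top. It sits latched in an identical base.
- tray: Open stainless steel tray fixed on the bench, 240 (x) by 170 mm (y), walls 4 mm thick and 28 mm high, floor 4 mm above the bench. Origin on the bench under its centre, z up. Two small brass fittings (18 mm across, 24 mm high) stand in its +x end, beyond x = +70 mm; the rest is free.
Things that resemble listed ones, but are neither listed nor needed, are in the scene too. Leave any black or turquoise look-alike of the part that bears spent_grip alone.

How it is judged:
By the outcome, as a careful person would: the job done as asked, in the order asked, and still so for the second after the job is handed in, with the robot touching nothing.
It also fails if it takes over 43 s, if anything falls off the work surface, if the arm or the gripper's body presses on something with over 40 N, if the wrist force passes 120 N, or if a joint passes its speed limit or range.

## Working session

There is one attempt and no reset: what is moved stays moved. The work goes in short steps, Python scripts to look and compute and a tool call to move; the robot and the scene stay as the last step left them, time stands still between calls to the robot, and variables do not carry over. Pictures are saved under pics/ and viewed, about 8 in all and at most 12, crops included, and the job is handed in when it is done.

Besides the shell and the picture viewer there is one more tool, called after "Request:" as a command line: name --argument value ..., lists and objects as JSON in quotes. jog_arm: Moves the arm, as the interface text tells. Shifts and turns lie within -1 to 1; 1 stands for 0.04 m of shift or 6 degrees of turn. Its arguments: {"type":"object","properties":{"rows":{"type":"array"},"hand":{"type":"number"},"newtons":{"type":"number"}},"required":["rows"]}

```bash
mkdir -p pics
cat > h.py <<'E'
import numpy as np, cv2
from bench import manip, optics
def cam(n):
    p=optics.camera_params(n); f=240/np.tan(np.radians(p["fovy"])/2)
    K=np.array([[f,0,p["cx"]],[0,f,p["cy"]],[0,0,1.]]); R=cv2.Rodrigues(np.array(p["rvec"],float))[0]
    return K,R,np.array(p["tvec"],float).ravel(),p
def ray(c,uv):
    K,R,t,p=c; d=R.T@np.linalg.solve(K,[uv[0],uv[1],1.]); return -R.T@t,d
def atz(c,uv,z):
    o,d=ray(c,uv); return o+d*(z-o[2])/d[2]
def proj(c,X):
    K,R,t,p=c; q=K@(R@np.array(X,float)+t); return q[:2]/q[2]
def tri(obs):
    A=np.zeros((3,3));b=np.zeros(3)
    for c,uv in obs:
        o,d=ray(c,uv);d=d/np.linalg.norm(d);M=np.eye(3)-np.outer(d,d);A+=M;b+=M@o
    return np.linalg.solve(A,b)
def save(n,f):
    im=optics.snapshot(n); cv2.imwrite("pics/"+f,im[:,:,::-1]); return im
E
python3 - <<'E'
from h import *
o=manip.get_obs();print(o["t"],o["ee_pos"],o["tcp_rot"],o["gripper_width"])
for n in("scene","side","wrist"):
    print(n,{k:np.round(v,3) if not isinstance(v,str) else v for k,v in optics.camera_params(n).items()})
save("scene","a.png");save("side","b.png")
E
```

```text
0.0 [ 291.41137381 -608.12161054  251.39196833] [[ 9.01814239e-01  4.32122988e-01 -8.95176716e-04]
 [ 4.32123912e-01 -9.01812012e-01  2.00482683e-03]
 [ 5.90506440e-05 -2.19480864e-03 -9.99997590e-01]] 1.0004858129589522
scene {'fovy': np.float64(42.729), 'cx': np.float64(318.175), 'cy': np.float64(235.122), 'rvec': array([ 1.913,  1.186, -0.601]), 'tvec': array([-286.314, -218.116, 1501.809])}
side {'fovy': np.float64(44.95), 'cx': np.float64(310.384), 'cy': np.float64(241.06), 'rvec': array([ 0.526, -2.667,  1.272]), 'tvec': array([ 512.428,  171.017, 1071.999])}
wrist {'fovy': np.float64(70.779), 'cx': np.float64(316.946), 'cy': np.float64(230.728), 'rvec': array([-2.463,  1.551,  0.209]), 'tvec': array([-674.114,  -35.355,  388.416])}
```

View pics/a.png

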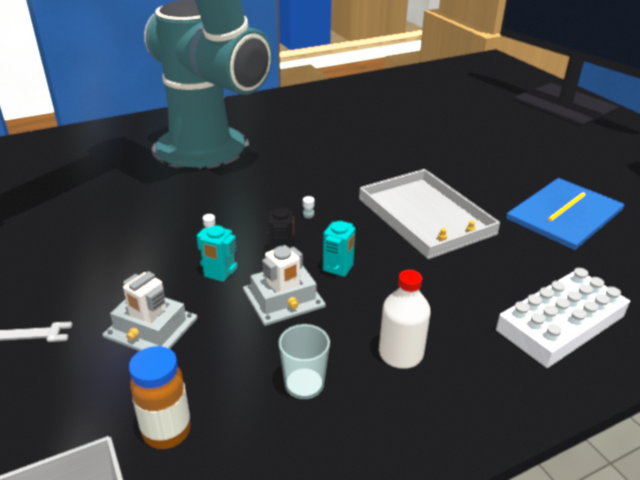

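View pics/b.png

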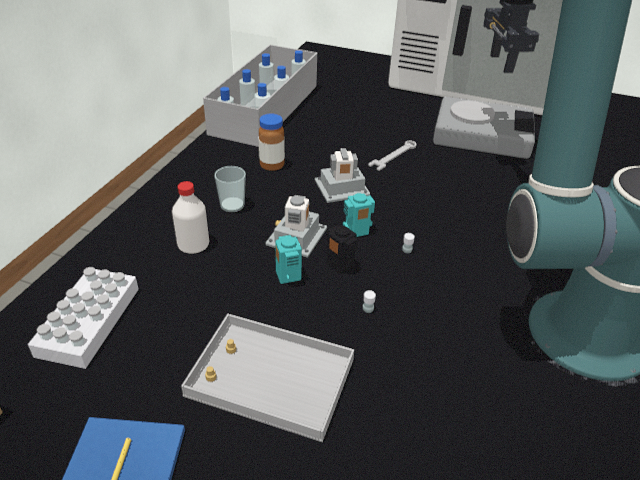

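Two white cartridges sit in bases. In scene, the one at (284,265) seems to have a round cap and the one at (144,295) a bar cap; in side they are at (297,213) and (344,165). The turquoise and black look-alikes stand loose. I'll confirm which is which in a crop.

Run:
```python
import cv2,numpy as np
a=cv2.imread("pics/a.png");b=cv2.imread("pics/b.png")
A=cv2.resize(a[195:330,225:365],None,fx=4,fy=4,interpolation=cv2.INTER_CUBIC)[:540]
B=cv2.resize(b[185:290,265:355],None,fx=4,fy=4,interpolation=cv2.INTER_CUBIC)
c=np.zeros((540,800,3),np.uint8);A=cv2.resize(a[225:325,235:335],None,fx=4,fy=4,interpolation=cv2.INTER_CUBIC);B=cv2.resize(b[185:285,260:360],None,fx=4,fy=4,interpolation=cv2.INTER_CUBIC)
c=np.hstack([A,B]);D=cv2.resize(np.hstack([a[260:355,100:200],b[140:235,300:400]]),(800//2,190),interpolation=cv2.INTER_CUBIC)
c=np.vstack([c,np.hstack([D,np.zeros_like(D)])]);cv2.imwrite("pics/c.png",c)
```

```text
(no output)
```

View pics/c.png

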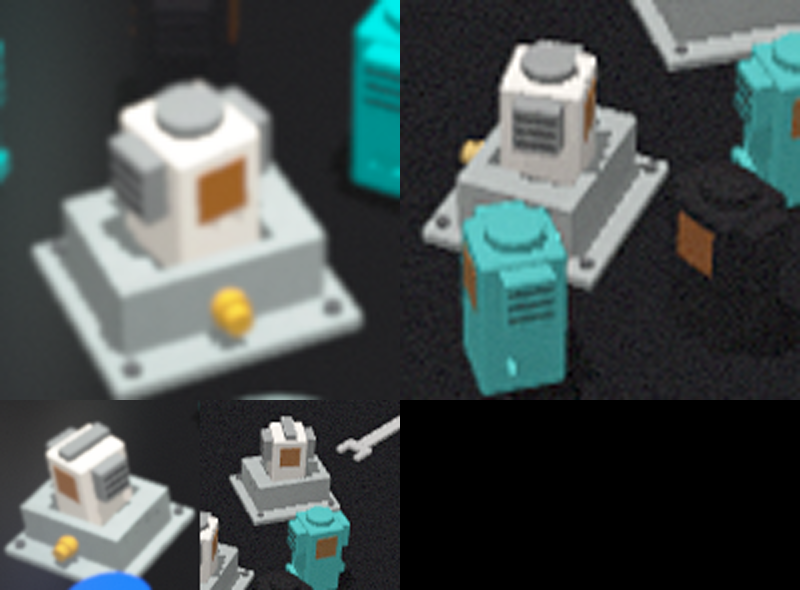

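The crop confirms it: the cartridge at scene (284,265) and side (297,213) has the round grey cap. The one at scene (144,295) has the bar cap, so it stays. Next I'll measure the poses.

Run:
```python
from h import *
s=cam("scene");d=cam("side")
print("cap tri",tri([(s,(282.5,252)),(d,(297.5,199.5))]), "z100", atz(s,(282.5,252),100),atz(d,(297.5,199.5),100))
P=[atz(s,p,8) for p in[(243,287),(265.5,323),(326,305.5)]]
print("base corners scene",np.round(P,0)); print("base centre",(P[0]+P[2])/2)
for i,j in((0,1),(1,2)):
    v=P[j]-P[i];print(np.linalg.norm(v),np.degrees(np.arctan2(v[1],v[0])))
Q=[atz(d,p,8) for p in[(266,245),(327,227),(306,257)]] # left, right-top, bottom corner
print("side corners",np.round(Q,0))
for i,j in((1,2),(0,1)):
    v=Q[j]-Q[i];print(np.linalg.norm(v),np.degrees(np.arctan2(v[1],v[0])))
for c,pp in((s,[(360,188),(424,171),(497,219),(433,250)]),(d,[(228,317),(354,351),(322,436),(184,387)])):
    T=[atz(c,p,28) for p in pp];print("tray",np.round(T,0),np.mean(T,0))
    for k in range(4):
        v=T[(k+1)%4]-T[k];print(np.linalg.norm(v),np.degrees(np.arctan2(v[1],v[0])))
print("brass",atz(s,(443,235),20),atz(s,(471,226),20))
for n,a,b in(("turq1",(340,230),(288,243)),("turq2",(218,233),(359,200)),("black",(281,212),(343,233))): print(n,tri([(s,a),(d,b)]))
```

```text
cap tri [603.99541357 -50.39586122  98.95782923] z100 [606.60777955 -50.53889909 100.        ] [603.00927733 -50.36747471 100.        ]
base corners scene [[ 555. -104.    8.]
 [ 655. -104.    8.]
 [ 660.    2.    8.]]
base centre [607.70748182 -50.89325858   8.        ]
99.47536343370807 0.06294691369749773
106.42996856158477 87.13849071809493
side corners [[ 649.   11.    8.]
 [ 552. -100.    8.]
 [ 556.   13.    8.]]
113.01980878734322 87.61690814000008
147.34975571312967 -131.54324335728538
tray [[383. 226.  28.]
 [381. 390.  28.]
 [602. 409.  28.]
 [631. 236.  28.]] [499.25496421 315.08815939  28.        ]
164.28965825235207 90.81202150887464
222.18215688496196 4.810177233807673
175.56458060107047 -80.38849733066577
248.57817120880065 -177.73962503892815
tray [[615. 243.  28.]
 [381. 230.  28.]
 [373. 403.  28.]
 [608. 406.  28.]] [494.34757083 320.60789004  28.        ]
235.08179254540693 -176.73919899000435
173.19994712855004 92.3822335538052
234.75953651671 0.6100351857212883
162.33576067160394 -87.47414948302648
brass [591.57892769 288.27915945  20.        ] [590.44566952 355.82292669  20.        ]
turq1 [572.22524369  72.61849317  84.96841052]
turq2 [ 489.98635355 -120.04938042   85.24369039]
black [482.48286777   2.54094353  88.16496542]
```

Request:
jog_arm --rows '[[[0.48,0.86,0],-0.3],[[0.48,0.86,0],-0.3],[[0.48,0.86,0],-0.3],[[0.48,0.86,0],-0.3],[[0.48,0.86,0],-0.3],[[0.48,0.86,0],-0.3],[[0.48,0.86,0],-0.3],[[0.48,0.86,0],-0.3],[[0.48,0.86,0],-0.3],[[0.48,0.86,0],-0.3],[[0.48,0.86,0],-0.3],[[0.48,0.86,0],-0.3],[[0.48,0.86,0],-0.3],[[0.48,0.86,0],-0.3],[[0.48,0.86,0],-0.3],[[0,0,0],0]]' --hand 1

```text
t: 1.43
ee_pos: [580.4, -65.8, 242.1]
tcp_rot: [[0.998, -0.058, -0.007], [-0.058, -0.998, 0.012], [-0.008, -0.012, -1.0]]
ft_force: [-0.6, -1.3, 0.8]
gripper_width: 0.999
```

Run:
```python
from h import *
import pickle
c=cam("wrist");im=save("wrist","d.png");pickle.dump(c,open("wd.pkl","wb"))
o=manip.get_obs();print(o["ee_pos"],o["tcp_rot"])
print("cap",proj(c,[604,-50,100]),"campos",-c[1].T@c[2])
```

```text
[579.13370159 -68.06334342 241.87585642] [[ 0.99833049 -0.05710451 -0.00867769]
 [-0.05701548 -0.99832136  0.01018276]
 [-0.00924461 -0.009671   -0.9999105 ]]
cap [297.78677011 194.56714677] campos [648.60618467 -71.24140582 373.43390387]
```

View pics/d.png

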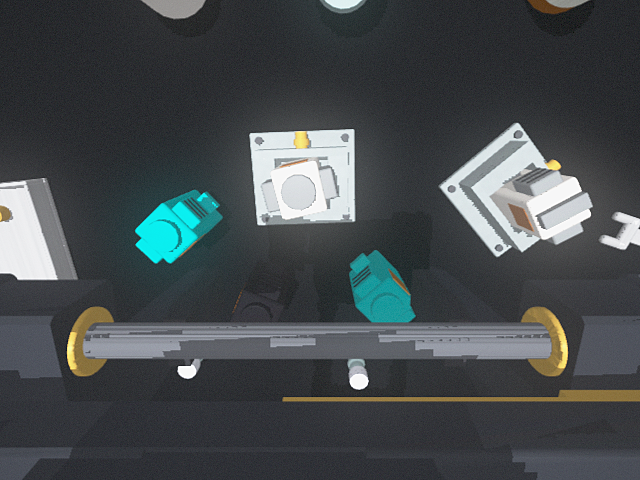

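The wrist view shows the round-capped cartridge at about (298,188) in its base, with a slight tilt or yaw. The turquoise ones are at (175,228) and (380,287), and the bar-cap cartridge is at (545,205). I'll enlarge to get the yaw.

Run:
```python
import cv2
a=cv2.imread("pics/d.png");cv2.imwrite("pics/e.png",cv2.resize(a[120:235,235:370],None,fx=5,fy=5,interpolation=cv2.INTER_CUBIC))
```

```text
(no output)
```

View pics/e.png

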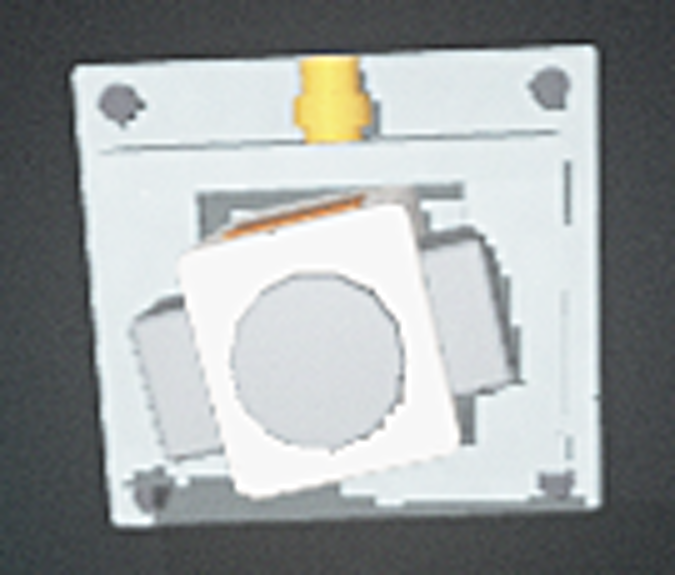

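Run:
```python
from h import *
import pickle
c=pickle.load(open("wd.pkl","rb"))
f=lambda u,v:(u/5+235-.4,v/5+120-.4)
B=[atz(c,f(*p),92) for p in[(180,252),(412,203),(463,440),(243,498)]]
print("box",np.round(B,1),np.mean(B,0))
for k in range(4):
    v=B[(k+1)%4]-B[k];print(np.linalg.norm(v),np.degrees(np.arctan2(v[1],v[0])))
print("cap",atz(c,f(317,360),100))
F=[atz(c,f(*p),8) for p in[(73,65),(597,45),(600,508),(113,526)]]
print("plate",np.round(F,1),np.mean(F,0))
for k in range(4):
    v=F[(k+1)%4]-F[k];print(np.linalg.norm(v),np.degrees(np.arctan2(v[1],v[0])))
b=[atz(c,f(*p),89) for p in[(130,325),(175,462),(478,228),(518,382)]];print("buttons",np.round(b,1),np.mean(b,0))
```

```text
box [[624.3 -28.5  92. ]
 [630.  -67.2  92. ]
 [590.2 -73.5  92. ]
 [582.2 -35.3  92. ]] [606.67702802 -51.10940069  92.        ]
39.09190711638235 -81.62271891843105
40.388071762504445 -170.99174685744063
39.010679337497116 101.82057519854689
42.732791841306785 9.176980610792864
cap [606.42031114 -50.35380738 100.        ]
plate [[ 656.7    2.9    8. ]
 [ 654.3 -106.     8. ]
 [ 555.6 -103.8    8. ]
 [ 557.5    5.1    8. ]] [606.03950247 -50.47734291   8.        ]
108.93547840190573 -91.28378416359237
98.74125790310423 178.7071854653585
108.91276610935458 88.97074962104824
99.22509522701108 -1.279035112969123
buttons [[612.4 -18.4  89. ]
 [588.5 -23.7  89. ]
 [625.2 -77.8  89. ]
 [599.  -83.3  89. ]] [606.27571278 -50.8305946   89.        ]
```

The cartridge is centred at about (606.3,-50.7) and yawed about +10.5° (base -1°). I'll align the jaws to the cartridge and descend partway.

Request:
jog_arm --rows '[[[0.23,0.15,0],0.8],[[0.23,0.15,0],0.8],[[0.23,0.15,0],0.8],[[0,0,-0.5],0],[[0,0,-0.5],0],[[0,0,-0.5],0],[[0,0,-0.5],0],[[0,0,0],0],[[0,0,0],0]]' --hand 1

```text
t: 2.23
ee_pos: [603.3, -56.8, 157.4]
tcp_rot: [[0.978, 0.207, -0.016], [0.207, -0.978, 0.003], [-0.015, -0.006, -1.0]]
ft_force: [0.5, -0.4, 0.6]
gripper_width: 0.996
```

Request:
jog_arm --rows '[[[0.08,0.16,0],-0.2],[[0,0,0],0],[[0,0,-0.4],0],[[0,0,-0.4],0],[[0,0,0],0],[[0,0,0],0]]'

```text
t: 2.73
ee_pos: [608.6, -55.2, 131.9]
tcp_rot: [[0.983, 0.185, -0.009], [0.185, -0.983, 0.0], [-0.009, -0.002, -1.0]]
ft_force: [-0.6, 0.4, -0.1]
gripper_width: 1.001
```

Request:
jog_arm --rows '[[[-0.05,0.12,0],0],[[0,0,0],0],[[0,0,-0.4],0],[[0,0,-0.4],0],[[0,0,-0.4],0],[[0,0,-0.3],0],[[0,0,0],0],[[0,0,0],0],[[0,0,0],0]]'

```text
t: 3.48
ee_pos: [612.7, -50.9, 81.7]
tcp_rot: [[0.982, 0.187, 0.008], [0.187, -0.982, -0.002], [0.007, 0.003, -1.0]]
ft_force: [-0.2, 0.3, -0.3]
gripper_width: 1.003
```

Request:
jog_arm --rows '[[[-0.12,0,-0.2],0],[[0,0,-0.15],0],[[0,0,0],0],[[0,0,0],0],[[0,0,0],0]]'

```text
t: 3.9
ee_pos: [609.3, -51.1, 69.4]
tcp_rot: [[0.982, 0.187, 0.012], [0.187, -0.982, -0.003], [0.012, 0.005, -1.0]]
ft_force: [-0.5, -0.4, 0.3]
gripper_width: 0.998
```

Run:
```python
from h import *
for n in("scene","side"):
    im=save(n,"f_%s.png"%n)
    o=manip.get_obs();print(o["ee_pos"],np.degrees(np.arctan2(o["tcp_rot"][1][0],o["tcp_rot"][0][0])))
a=cv2.imread("pics/f_scene.png")[190:330,215:355];b=cv2.imread("pics/f_side.png")[150:290,230:370]
cv2.imwrite("pics/f.png",cv2.resize(np.hstack([a,b]),(800,400),interpolation=cv2.INTER_CUBIC))
```

```text
[609.34000422 -51.1534482   69.51540257] 10.794125157504917
[609.48266589 -51.18321439  69.61082709] 10.790536018338843
```

View pics/f.png

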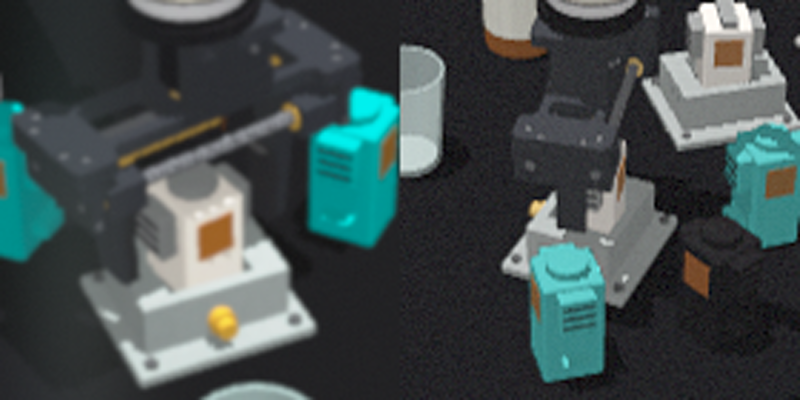

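Both fingers straddle the buttons, clear of the base and the neighbours. I'll nudge x by -2 mm, then squeeze.

Request:
jog_arm --rows '[[[-0.06,0,0],0],[[0,0,0],0],[[0,0,0],0],[[0,0,0],0],[[0,0,0],0],[[0,0,0],0],[[0,0,0],0],[[0,0,0],0],[[0,0,0],0],[[0,0,0],0],[[0,0,0],0],[[0,0,0],0]]' --hand -1 --newtons 25

```text
t: 5.0
ee_pos: [607.4, -50.6, 70.6]
tcp_rot: [[0.982, 0.186, 0.014], [0.186, -0.983, -0.002], [0.013, 0.004, -1.0]]
ft_force: [0.8, 0.7, 1.6]
gripper_width: 0.458
```

The opening is about 40–42 mm, so the buttons are fully in. I'll start a slow lift and watch the force.

Request:
jog_arm --rows '[[[0,0,0],0],[[0,0,0],0],[[0,0,0.1],0],[[0,0,0.1],0],[[0,0,0.1],0],[[0,0,0],0]]'

```text
t: 5.5
ee_pos: [607.2, -50.7, 80.9]
tcp_rot: [[0.982, 0.186, 0.013], [0.186, -0.983, -0.002], [0.013, 0.004, -1.0]]
ft_force: [1.3, 0.3, -0.1]
gripper_width: 0.461
```

Request:
jog_arm --rows '[[[0,0,0.2],0],[[0,0,0.2],0],[[0,0,0.2],0],[[0,0,0.2],0],[[0,0,0.3],0],[[0,0,0.3],0],[[0,0,0.3],0],[[0,0,0.3],0],[[0,0,0],0]]'

```text
t: 6.25
ee_pos: [606.1, -51.2, 172.0]
tcp_rot: [[0.982, 0.187, 0.013], [0.187, -0.982, -0.003], [0.012, 0.005, -1.0]]
ft_force: [0.5, 0.4, -2.3]
gripper_width: 0.46
```

Run:
```python
from h import *
for n in("scene","side"): save(n,"g_%s.png"%n)
a=cv2.imread("pics/g_scene.png")[170:330,205:365];b=cv2.imread("pics/g_side.png")[130:290,220:380]
cv2.imwrite("pics/g.png",cv2.resize(np.hstack([a,b]),(800,400),interpolation=cv2.INTER_CUBIC))
```

```text
(no output)
```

View pics/g.png

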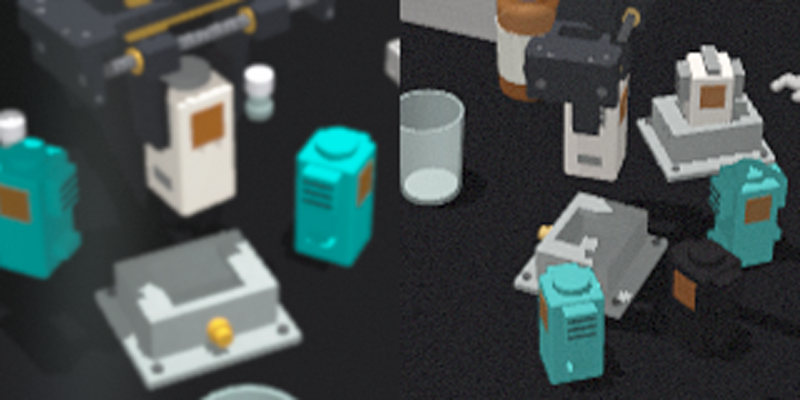

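The cartridge came out cleanly and upright, and the base well at (200,290) is empty. I'll raise it and carry it to the tray.

Request:
jog_arm --rows '[[[0,0,0.4],0],[[0,0,0.4],0],[[-0.15,0.4,0.1],0],[[-0.22,0.57,0],0],[[-0.22,0.57,0],0],[[-0.22,0.57,0],0],[[-0.22,0.57,0],0],[[-0.22,0.57,0],0],[[-0.22,0.57,0],0],[[-0.22,0.57,0],0],[[-0.22,0.57,0],0],[[-0.22,0.57,0],0],[[-0.22,0.57,0],0],[[-0.22,0.57,0],0],[[-0.22,0.57,0],0],[[-0.22,0.57,0],0],[[-0.22,0.57,0],0],[[-0.15,0.4,0],0],[[0,0,0],0],[[0,0,0],0]]'

```text
t: 8.02
ee_pos: [447.1, 310.7, 184.9]
tcp_rot: [[0.983, 0.184, -0.026], [0.184, -0.983, -0.012], [-0.028, 0.007, -1.0]]
ft_force: [-0.3, -0.3, -2.6]
gripper_width: 0.458
```

Request:
jog_arm --rows '[[[0.2,0.1,0],0],[[0.2,0.1,-0.3],0],[[0,0,-0.4],0],[[0,0,-0.4],0],[[0,0,-0.4],0],[[0,0,-0.4],0],[[0,0,-0.3],0],[[0,0,-0.2],0],[[0,0,0],0],[[0,0,0],0],[[0,0,0],0],[[0,0,0],0]]'

```text
t: 9.02
ee_pos: [472.7, 312.1, 84.0]
tcp_rot: [[0.984, 0.175, -0.023], [0.175, -0.985, -0.014], [-0.025, 0.01, -1.0]]
ft_force: [0.1, -0.8, -2.1]
gripper_width: 0.461
```

Run:
```python
from h import *
for n in("scene","side"): save(n,"k_%s.png"%n)
o=manip.get_obs();print(o["ee_pos"],o["tcp_rot"][:,2],o["ft_force"])
a=cv2.imread("pics/k_scene.png")[130:280,345:505];b=cv2.imread("pics/k_side.png")[290:440,190:350]
cv2.imwrite("pics/k.png",cv2.resize(np.hstack([a,b]),(800,375),interpolation=cv2.INTER_CUBIC))
```

```text
[472.89627328 312.3937432   84.34169728] [-0.0222915  -0.01338316 -0.99966193] [-0.47478367 -0.0976792  -2.12463058]
```

View pics/k.png

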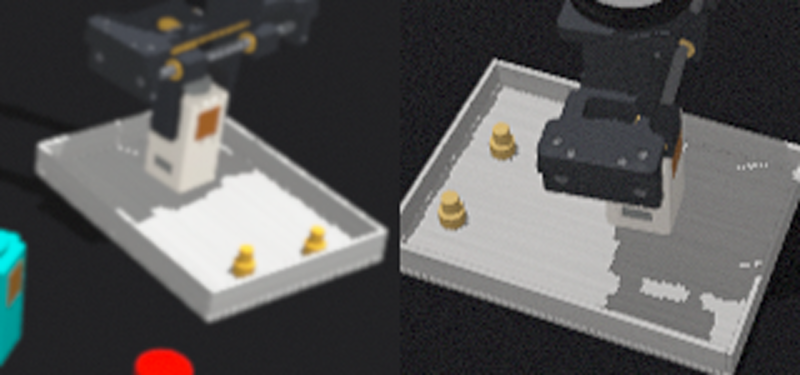

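The cartridge hangs upright over the free middle of the tray, well away from the brass fittings. It has about 17 mm to go, so I'll lower it in small steps and watch for contact.

Request:
jog_arm --rows '[[[0,0,-0.1],0],[[0,0,-0.1],0],[[0,0,-0.1],0],[[0,0,0],0],[[0,0,0],0],[[0,0,0],0]]'

```text
t: 9.62
ee_pos: [473.7, 313.6, 73.2]
tcp_rot: [[0.984, 0.176, -0.019], [0.176, -0.984, -0.011], [-0.021, 0.008, -1.0]]
ft_force: [0.4, -1.2, -2.3]
gripper_width: 0.454
```

Request:
jog_arm --rows '[[[0,0,-0.05],0],[[0,0,-0.05],0],[[0,0,-0.04],0],[[0,0,0],0],[[0,0,0],0],[[0,0,0],0]]'

```text
t: 10.12
ee_pos: [473.8, 313.7, 67.1]
tcp_rot: [[0.984, 0.176, -0.019], [0.176, -0.984, -0.011], [-0.021, 0.008, -1.0]]
ft_force: [0.2, -0.2, -1.7]
gripper_width: 0.458
```

Request:
jog_arm --rows '[[[0,0,-0.04],0],[[0,0,0],0],[[0,0,0],0],[[0,0,0],0]]'

```text
t: 10.45
ee_pos: [474.9, 314.4, 68.0]
tcp_rot: [[0.984, 0.176, -0.017], [0.176, -0.984, -0.01], [-0.018, 0.007, -1.0]]
ft_force: [0.1, -0.4, -2.8]
gripper_width: 0.455
```

Request:
jog_arm --rows '[[[0,0,-0.05],0],[[0,0,0],0],[[0,0,0],0],[[0,0,0],0]]'

```text
t: 10.78
ee_pos: [475.4, 314.9, 67.0]
tcp_rot: [[0.984, 0.176, -0.016], [0.176, -0.984, -0.009], [-0.017, 0.006, -1.0]]
ft_force: [0.6, 0.2, 0.8]
gripper_width: 0.458
```

Request:
jog_arm --rows '[[[0,0,-0.04],0],[[0,0,0],0],[[0,0,0],0]]'

```text
t: 11.03
ee_pos: [476.0, 315.4, 67.3]
tcp_rot: [[0.984, 0.176, -0.015], [0.176, -0.984, -0.009], [-0.016, 0.006, -1.0]]
ft_force: [-0.5, -1.3, -2.3]
gripper_width: 0.45
```

Request:
jog_arm --rows '[[[0,0,-0.05],0],[[0,0,-0.04],0]]'

```text
t: 11.2
ee_pos: [476.5, 315.9, 66.8]
tcp_rot: [[0.984, 0.176, -0.015], [0.176, -0.984, -0.008], [-0.016, 0.005, -1.0]]
ft_force: [-5.8, -4.0, 15.3]
gripper_width: 0.461
```

Run:
```python
from h import *
o=manip.get_obs();print(o["ee_pos"],o["tcp_rot"][:,2],o["ft_force"])
optics.snapshot("side");o=manip.get_obs();print(o["ee_pos"],o["ft_force"])
```

```text
[476.54049974 315.8670416   66.81649311] [-0.01479251 -0.00822838 -0.99985673] [-5.78222101 -4.01183678 15.32352622]
[476.511868   315.82825286  66.86285829] [-4.55767727 -2.74665722 12.76087739]
```

It is seated, at about 15 N. I'll relax for a row, then open.

Request:
jog_arm --rows '[[[0,0,0],0],[[0,0,0],0]]'

```text
t: 11.42
ee_pos: [476.6, 315.9, 67.2]
tcp_rot: [[0.984, 0.176, -0.014], [0.176, -0.984, -0.008], [-0.016, 0.005, -1.0]]
ft_force: [0.5, 0.7, -3.2]
gripper_width: 0.455
```

Request:
jog_arm --rows '[[[0,0,0],0],[[0,0,0],0],[[0,0,0],0],[[0,0,0],0],[[0,0,0],0],[[0,0,0],0],[[0,0,0],0],[[0,0,0],0],[[0,0,0],0],[[0,0,0],0]]' --hand 1

```text
t: 12.25
ee_pos: [476.8, 315.9, 65.9]
tcp_rot: [[0.984, 0.176, -0.015], [0.176, -0.984, -0.008], [-0.016, 0.005, -1.0]]
ft_force: [0.0, -0.6, -0.3]
gripper_width: 0.999
```

Released. I'll rise straight up, clear of the cap.

Request:
jog_arm --rows '[[[0,0,0.2],0],[[0,0,0.3],0],[[0,0,0.4],0],[[0,0,0.5],0],[[0,0,0.5],0],[[0,0,0.5],0],[[0,0,0.5],0],[[0,0,0.5],0],[[0,0,0.5],0],[[0,0,0],0],[[0,0,0],0]]'

```text
t: 13.17
ee_pos: [475.7, 315.2, 239.2]
tcp_rot: [[0.984, 0.176, -0.01], [0.176, -0.984, -0.005], [-0.01, 0.003, -1.0]]
ft_force: [0.4, 0.3, -1.1]
gripper_width: 0.997
```

Run:
```python
from h import *
for n in("scene","side"): save(n,"m_%s.png"%n)
a=cv2.imread("pics/m_scene.png")[130:370,90:510];b=cv2.imread("pics/m_side.png")[120:440,160:440]
cv2.imwrite("pics/m.png",np.hstack([cv2.resize(a,(440,251)).copy() if 0 else cv2.copyMakeBorder(a,0,80,0,0,cv2.BORDER_CONSTANT),b]))
o=manip.get_obs();print(o["t"],o["ee_pos"],o["ft_force"])
```

```text
13.2667 [475.56631365 315.17369814 238.24589519] [-0.12768795  0.02976622 -0.31566087]
```

View pics/m.png

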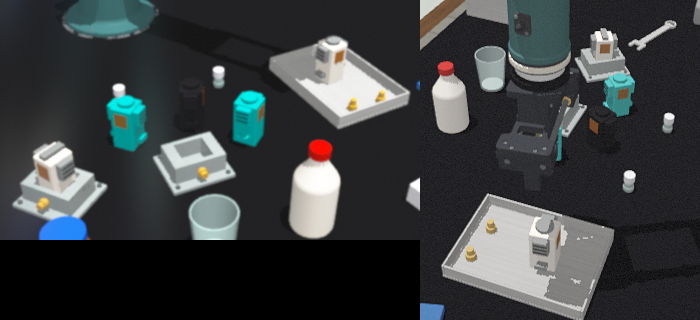

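The final view shows the round-cap cartridge standing upright in the tray at (330,60) in the scene part and (545,242) in the side part. The bar-cap one is still in its base at (55,170), the spent base is empty, the neighbours haven't moved, and the gripper is clear.

```bash
python3 -c "
from bench import manip
print(manip.hand_in())"
```

```text
the job is handed in; nothing more can be done
None
```

The spent round-cap cartridge is out of its base and standing upright in the free part of the tray, and I handed the job in at about 13.3 s.

- **Grasp:** The cartridge sat about 10–11° rotated in its base, so I turned the jaws to match it. I squeezed both buttons at 25 N; the opening read about 40 mm, against 42 mm for fully squeezed. It then lifted straight out with no resistance.
- **Setting down:** The force reading was noisy near the tray floor, so I couldn't pin down the exact moment of contact. My last small step pressed the cartridge down with about 15 N for a moment. I let that relax before opening the gripper.
- **Last checks:** The scene and side pictures show the cartridge upright and clear of the brass fittings, and its old base empty. The bar-cap cartridge and the look-alikes are where they were. The gripper is well above everything, and the last force reading was near zero. No check failed.

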